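Pick out the full tin by feel at the pot shop counter

ROBOT

A 6-joint arm with a two-finger parallel gripper is mounted at the origin on the work surface. World frame = base frame: x ahead of the robot, y to its left, z up, the work surface at z = 0. Lengths are in mm, angles in rad, forces in N, time in s.
With the tool pointing down it reaches from about 350 to 975 mm from the base axis. Payload 7.1 kg.
Tool frame: the origin (TCP) lies on the mounting face of the last link; the fingertips stand 182 mm ahead of it and the grasp point (between the pads) lies 163 mm ahead of it (ctrl.tcp_to_tips is the distance from the TCP to the fingertips, in mm); z points along the fingers, y is the direction in which the jaws open and shut (so a half turn about z gives the same grasp; the last joint's range is limited). The gripper opens to 88 mm and grips with 3 to 60 N. Pads are 20 mm wide; open, the fingers measure 115 mm over their backs; the gripper's body (75 mm by 178 mm) begins 61 mm behind the grasp point.
Start: joints at [-1.344, 0.423, 1.63, -0, 1.089, -0.019], TCP at [152.102, -606.194, 404.675] pointing down, gripper open.
Joint ranges: [-3, 3], [-0.9, 2.11], [0.09, 2.58], [-1.31, 4.45], [0.11, 2.69], [-2.54, 2.54]. Speed limits (rad/s): [2.39, 2.39, 3.01, 3.14, 3.14, 3.14].

INTERFACE

Orientations are given as a rotation vector (axis times angle).
In Python, from workcell import ctrl gives the robot as it stands. The module is installed in compiled form; this text tells all that it offers.
- The arm moves only by the tool send_rows, never from a script. Its argument "commands" is a list of rows, each an object with "translation": the shift along the world's x, y, z normalised to -1 to 1, where 1 is 0.1 m, a list of three; "twist": the turn, a rotation vector about the world's x, y, z normalised to -1 to 1, where 1 is 0.5 rad, a list of three. A call has exactly 10 rows; each row is the pose to reach, as a shift and turn from the pose commanded when the call began; what a row does not reach only later rows make up. A row lasts 1/10 s, in which the tool goes at most 50 mm and 8.59 degrees, less where a joint would pass 70% of its speed; a pose out of reach is approached as far as the arm can. A call with a number of a shift or a turn outside -1 to 1 is refused whole. A call with a gripper value outside its range is refused whole. "grip" is the closure, from -1 (fully open) to 1 (shut), set as the call begins (left out, the last holds). The fingers move at their own pace and stop on an object; the grip force is fixed at half the most. Time passes only in rows, so rows that repeat a pose let the fingers close, or fill a call up. It gives the time, the measured TCP pose, the force and the opening at its end, in the units of the state.
- ctrl.get_obs(): the state, without advancing time (a new reading comes with each control period).
- ctrl.get_image(name): name is "scene" or "side" or "wrist"; returns a dict with "img" (480x640x3 uint8, red, green, blue), "intrinsics" (3x3 intrinsics, pixels), "dist" ([k1, k2, p1, p2, k3] as OpenCV has them; the pictures are not rectified), "cam_to_world" (4x4, takes a point from camera to world coordinates). Camera axes: x right, y down, z forward; pixel columns grow to the right and rows downward; lengths in mm; the calibration is good to about 2 mm. A picture is of the moment at which its call begins. There is no depth.
- ctrl.close_job(): hands the job in, once; it reports no verdict.
The state is a dict: "t": time; "qpos": joint angles; "qvel": joint speeds; "joint_torque": joint torques, N m; "ee_pos": TCP position; "orientation": TCP orientation; "ft_force": force on the tool from outside, world axes, zero at the start; "moment": the same for the moment, N m; "width": finger opening in mm.
Only numpy, scipy, OpenCV 4.12 (cv2) and the standard library are available. Lean on these libraries where they do the work, as an engineer would, in place of code of your own. Each camera call takes 0.05 s, during which the arm holds its last target. There are 200 camera calls.

TASK

Three identical closed tins of pot fittings stand on the wooden plank; one is full, the other two are nearly empty and clearly lighter, but only hefting can tell. Find the heaviest tin by feel, stand the two lighter ones upright on the round white turntable with their whole base on it, and finish while still holding the heaviest one upright in the gripper, still, with its underside at least 12 cm above the counter. Do not drop or knock over any tin, and leave the small pot, the tape measure and the brush where they are.

Things in the scene. Friction and masses are not known exactly. Their poses are not given: they have to be found in the camera images.
- tin_1: one of three closed tins that look alike: upright cylinder 56 mm across, 90 mm tall, dark green with a paper band and brass-coloured lid (fixed, top 24 mm). Origin: centre of the underside; z up. Starts upright on the plank. One of the three weighs 440 to 600 g, the other two 185 to 290 g each; neither name nor place tells which
- tin_2: one of three closed tins that look alike: upright cylinder 56 mm across, 90 mm tall, dark green with a paper band and brass-coloured lid (fixed, top 24 mm). Origin: centre of the underside; z up. Starts upright on the plank. One of the three weighs 440 to 600 g, the other two 185 to 290 g each; neither name nor place tells which
- tin_3: one of three closed tins that look alike: upright cylinder 56 mm across, 90 mm tall, dark green with a paper band and brass-coloured lid (fixed, top 24 mm). Origin: centre of the underside; z up. Starts upright on the plank. One of the three weighs 440 to 600 g, the other two 185 to 290 g each; neither name nor place tells which
- turntable: round white display turntable with coloured specks, 280 mm diameter, 20 mm high, flat top without rim; locked, it neither turns nor shifts. Origin: centre of its underside on the counter, so the top is 20 mm above it. It lies to the left or the right of the robot's middle line, the plank on the other side
- plank: fixed light-wood plank, 110 mm (its x) by 320 mm (its y), top 15 mm above the counter; the three tins start on it in a row along its y, about 105 mm apart (each up to 9 mm off). Origin: centre of its underside on the counter; z up
- small_pot: bystander: small loose blue glazed bowl-shaped pot, 90 mm diameter, 50 mm high, ahead in the middle beyond the work. Origin: centre of its underside
- tape_measure: bystander: loose yellow tape measure, 62 x 40 x 58 mm, on the counter beyond the work, to the robot's right. Origin: centre of its underside
- brush: bystander: loose flat hand brush (a paint-brush shape), some 200 mm long, lying across (along y) on the counter beyond the work, to the robot's left. Origin: on the underside, at about mid length
Mind the look-alikes: they are no part of the job. Leave any orange, purple or red look-alike of the tin_2 alone.

How it is judged:
By the outcome, as a careful person would: the job done as asked, in the order asked, and still so for the second after the job is handed in, while the arm keeps its last pose, push and grip.
It also fails if it takes over 72 s, if anything falls off the work surface, if the arm or the gripper's body presses on something with over 40 N, if the wrist force passes 120 N, or if a joint passes its speed limit or range.

## Working session

There is one attempt and no reset: what is moved stays moved. The work goes in short steps, Python scripts to look and compute and a tool call to move; the robot and the scene stay as the last step left them, time stands still between calls to the robot, and variables do not carry over. Pictures are saved under pics/ and viewed, about 8 in all and at most 12, crops included, and the job is handed in when it is done.

Besides the shell and the picture viewer there is one more tool, called by a JSON object that holds its "name" and its "arguments". send_rows: Moves the arm, as the interface text tells. Its arguments: {"type":"object","properties":{"commands":{"type":"array","items":{"type":"object","properties":{"translation":{"type":"array","items":{"type":"number"}},"twist":{"type":"array","items":{"type":"number"}}}}},"grip":{"type":"number"}},"required":["commands"]}

```bash
mkdir -p pics; python3 - <<'E'
from workcell import ctrl
import cv2,pickle
o=ctrl.get_obs();print({k:o[k] for k in('t','ee_pos','orientation','ft_force','width')})
d={}
for n in('scene','side'):
    d[n]=ctrl.get_image(n);cv2.imwrite(f'pics/{n}0.png',d[n]['img'][:,:,::-1])
    print(n,d[n]['cam_to_world'].round(2).tolist(),d[n]['dist'])
pickle.dump(d,open('d0.pkl','wb'))
E
```

```text
{'t': 0.0, 'ee_pos': array([ 152.04149829, -605.93466759,  403.93191005]), 'orientation': array([-3.11643285e+00, -3.84949936e-01,  2.12492316e-04]), 'ft_force': array([ 0.35974535, -0.50906053,  0.65049317]), 'width': 87.91607992479575}
scene [[0.41, 0.76, -0.51, 1155.06], [0.91, -0.34, 0.23, -278.29], [0.0, -0.56, -0.83, 1038.96], [0.0, 0.0, 0.0, 1.0]] [-0.07801061  0.          0.          0.          0.        ]
side [[-0.99, -0.09, 0.08, 448.69], [-0.12, 0.74, -0.66, 542.39], [0.0, -0.67, -0.75, 658.15], [0.0, 0.0, 0.0, 1.0]] [0.01200392 0.         0.         0.         0.        ]
```

View pics/scene0.png

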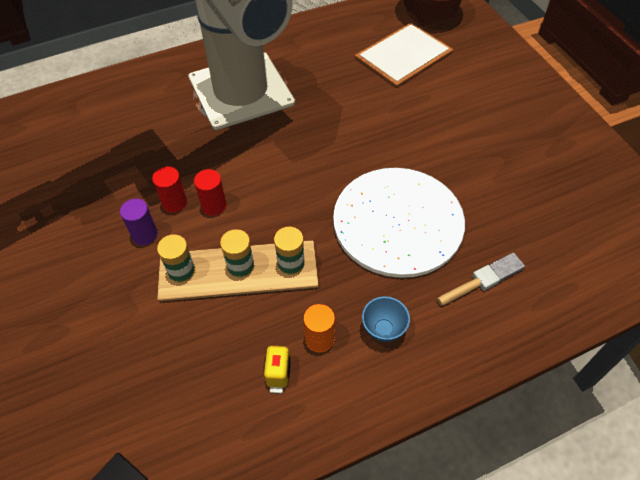

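View pics/side0.png

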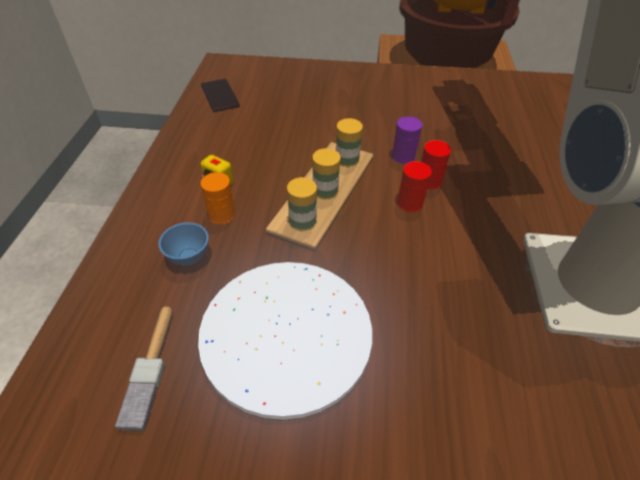

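The scene view shows three brass-lidded tins on the plank, with lids at about (173,244), (236,240) and (289,237). The look-alikes are purple (140,222), red (169,190) and (209,193), and orange (319,328). They stand off the plank and aren't green with a paper band, so they're not the targets. The turntable is centred near (400,221). I'll confirm this and refine the pixels in one enlarged crop.

```bash
cat > h.py <<'E'
import numpy as np,cv2,pickle
def ray(c,uv,z):
    "pixels -> world points at height z"
    p=cv2.undistortPoints(np.array(uv,float).reshape(-1,1,2),np.array(c['intrinsics']),np.array(c['dist'])).reshape(-1,2)
    T=np.array(c['cam_to_world']);d=np.c_[p,np.ones(len(p))]@T[:3,:3].T
    return T[:3,3]+d*((z-T[2,3])/d[:,2])[:,None]
def mid(c,mask,z):
    "centre and diameter of the largest blob's outline at height z"
    k=max(cv2.findContours(mask,cv2.RETR_EXTERNAL,cv2.CHAIN_APPROX_NONE)[0],key=len)
    w=ray(c,k.reshape(-1,2),z)[:,:2].astype(np.float32)
    return cv2.minEnclosingCircle(w)
E
python3 - <<'E'
from h import *
d=pickle.load(open('d0.pkl','rb'))
s=d['scene'];im=s['img'][140:370,110:350];cv2.imwrite('pics/crop0.png',cv2.resize(im[:,:,::-1],None,fx=2.6,fy=2.6,interpolation=cv2.INTER_CUBIC))
v=d['side']
for n,c,lids in(('scene',s,[(173,243),(236,239),(289,236)]),('side',v,[(349,128),(326,158),(302,187)])):
    print(n,'lids',ray(c,lids,105).round(0)[:,:2].tolist())
    hsv=cv2.cvtColor(c['img'],cv2.COLOR_RGB2HSV)
    m=cv2.inRange(hsv,(0,0,150),(179,60,255))
    lab=cv2.connectedComponents(m)[1];p=(400,221) if n=='scene' else (285,330)
    mm=cv2.morphologyEx(((lab==lab[p[1],p[0]])*255).astype(np.uint8),cv2.MORPH_CLOSE,np.ones((5,5)))
    print('turntable',mid(c,mm,20))
print('orange,purple,reds tops~100:',ray(s,[(319,314),(135,208),(166,175),(208,178)],95).round(0)[:,:2].tolist(),'side',ray(v,[(216,184),(408,126),(436,150),(416,173)],95).round(0)[:,:2].tolist())
print('plank corners scene',ray(s,[(157,300),(318,287),(314,242),(160,250)],15).round(0)[:,:2].tolist())
E
```

```text
scene lids [[466.0, -289.0], [507.0, -176.0], [543.0, -81.0]]
turntable ((539.0245361328125, 168.06285095214844), 141.1474609375)
side lids [[471.0, -283.0], [509.0, -175.0], [545.0, -83.0]]
turntable ((539.3786010742188, 168.85972595214844), 141.7895965576172)
orange,purple,reds tops~100: [[713.0, -94.0], [344.0, -336.0], [286.0, -255.0], [331.0, -177.0]] side [[710.0, -83.0], [344.0, -321.0], [288.0, -241.0], [331.0, -162.0]]
plank corners scene [[517.0, -357.0], [621.0, -56.0], [519.0, -20.0], [405.0, -320.0]]
```

View pics/crop0.png

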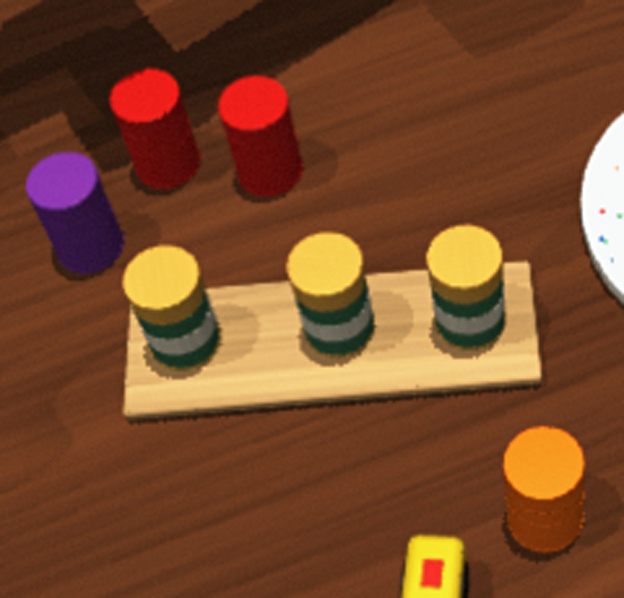

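The crop confirms it: three banded tins with brass lids on the plank, and the red, purple and orange cylinders all stand off it. The lid-top centres read about (172,247), (235,242) and (289,238.5). I'll fit the lid tops in both views.

```bash
python3 - <<'E'
from h import *
d=pickle.load(open('d0.pkl','rb'))
for n,pts in(('scene',[(173,244),(236,240),(289,237)]),('side',[(349,128),(326,158),(302,187)])):
    c=d[n];hsv=cv2.cvtColor(c['img'],cv2.COLOR_RGB2HSV)
    for p in pts:
        ref=hsv[p[1]-1:p[1]+2,p[0]-1:p[0]+2].reshape(-1,3).mean(0)
        m=cv2.inRange(hsv,np.maximum(0,ref-[6,70,28]),np.minimum(255,ref+[6,70,40]))
        m=cv2.morphologyEx(m,cv2.MORPH_OPEN,np.ones((3,3),np.uint8));lab=cv2.connectedComponents(m)[1]
        b=((lab==lab[p[1],p[0]])*255).astype(np.uint8)
        print(n,p,'hsv',ref.round(),cv2.boundingRect(b),'centre,r',np.round(mid(c,b,105)[0],1),round(mid(c,b,105)[1],1))
print(ray(d['scene'],[(172.4,246.7),(235,241.8),(288.9,238.5)],105).round(0).tolist())
E
```

```text
scene (173, 244) hsv [ 23. 171. 247.] (158, 235, 28, 24) centre,r [ 471.5 -293.6] 27.2
scene (236, 240) hsv [ 23. 170. 247.] (221, 230, 28, 23) centre,r [ 509.9 -179.9] 27.2
scene (289, 237) hsv [ 23. 171. 247.] (274, 227, 29, 23) centre,r [546.1 -84.6] 27.2
side (349, 128) hsv [ 21. 194. 225.] (338, 119, 24, 14) centre,r [ 470.8 -293.6] 26.3
side (326, 158) hsv [ 21. 193. 225.] (313, 144, 27, 21) centre,r [ 507.4 -188.6] 35.4
side (302, 187) hsv [ 20. 192. 225.] (288, 173, 28, 24) centre,r [544.6 -92.1] 34.8
[[474.0, -292.0, 105.0], [512.0, -180.0, 105.0], [548.0, -83.0, 105.0]]
```

{"name": "send_rows", "arguments": {"commands": [{"translation": [0.1,0.1,0],"twist": [0,0,0.1]},{"translation": [0.3,0.3,0],"twist": [0,0,0.3]},{"translation": [0.5,0.5,0],"twist": [0,0,0.5]},{"translation": [0.7,0.7,0],"twist": [0,0,0.7]},{"translation": [0.9,0.9,0],"twist": [0,0,0.9]},{"translation": [1,1,0],"twist": [0,0,1]},{"translation": [1,1,0],"twist": [0,0,1]},{"translation": [1,1,0],"twist": [0,0,1]},{"translation": [1,1,0],"twist": [0,0,1]},{"translation": [1,1,0],"twist": [0,0,1]}], "grip": -1}}

```text
t: 1.1
ee_pos: [251.4, -506.9, 404.6]
orientation: [2.927, 1.142, -0.0]
ft_force: [1.1, 0.7, -0.2]
width: 87.9
```

{"name": "send_rows", "arguments": {"commands": [{"translation": [0.1,0.1,0],"twist": [0,0,0.1]},{"translation": [0.3,0.3,0],"twist": [0,0,0.3]},{"translation": [0.5,0.5,0],"twist": [0,0,0.5]},{"translation": [0.7,0.7,0],"twist": [0,0,0.7]},{"translation": [0.9,0.9,0],"twist": [0,0,0.9]},{"translation": [1,1,0],"twist": [0,0,0.97]},{"translation": [1,1,0],"twist": [0,0,0.97]},{"translation": [1,1,0],"twist": [0,0,0.97]},{"translation": [1,1,0],"twist": [0,0,0.97]},{"translation": [1,1,0],"twist": [0,0,0.97]}]}}

```text
t: 2.1
ee_pos: [351.5, -406.9, 404.6]
orientation: [2.567, 1.811, -0.0]
ft_force: [0.0, -0.2, -0.1]
width: 87.6
```

{"name": "send_rows", "arguments": {"commands": [{"translation": [0.1,0.1,0]},{"translation": [0.3,0.3,0]},{"translation": [0.5,0.5,0]},{"translation": [0.7,0.7,0]},{"translation": [0.9,0.9,0]},{"translation": [1,1,0]},{"translation": [1,1,0]},{"translation": [1,1,0]},{"translation": [1,1,0]},{"translation": [1,1,0]}]}}

```text
validation failed for argument at $.co...
```

```bash
python3 - <<'E'
from h import *
from workcell import ctrl
c=ctrl.get_image('wrist');cv2.imwrite('pics/w1.png',c['img'][:,:,::-1]);pickle.dump(c,open('w1.pkl','wb'))
o=ctrl.get_obs();print(o['ee_pos'],o['orientation'],o['qpos'].round(2),o['ft_force'].round(2))
# expected pixels of lid centres
T=np.linalg.inv(np.array(c['cam_to_world']))
P=np.array([[471.5,-293.5,105],[510.5,-180,105],[546.5,-84.5,105]],float)
print(cv2.projectPoints(P,cv2.Rodrigues(T[:3,:3])[0],T[:3,3],np.array(c['intrinsics']),np.array(c['dist']))[0].reshape(-1,2).round(0))
E
```

```text
[ 351.50486878 -406.81923547  404.61719663] [-2.56674138e+00 -1.81136164e+00  1.48070093e-04] [-0.88  0.3   1.82 -0.    1.02 -0.54] [ 0.17 -0.4  -0.26]
[[ 428.   18.]
 [ 434. -182.]
 [ 436. -335.]]
```

View pics/w1.png

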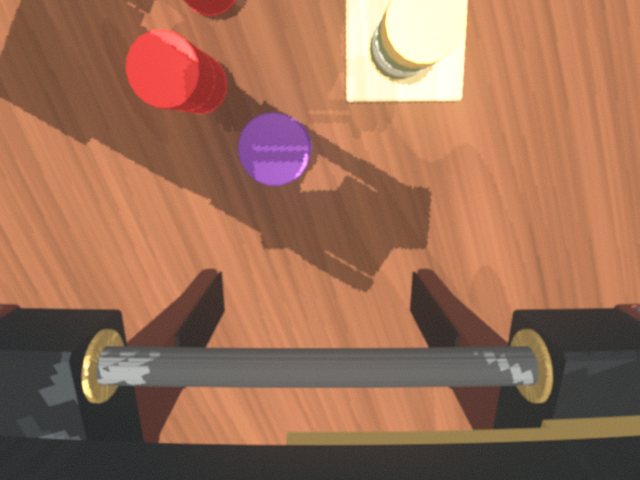

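The wrist view shows the first tin's lid at about (428,26), where I predicted (428,18). The across-jaw agreement is good. The second move was refused because it had no twist, so I'll resend it.

{"name": "send_rows", "arguments": {"commands": [{"translation": [0.1,0.1,0],"twist": [0,0,0]},{"translation": [0.3,0.3,0],"twist": [0,0,0]},{"translation": [0.5,0.5,0],"twist": [0,0,0]},{"translation": [0.7,0.7,0],"twist": [0,0,0]},{"translation": [0.9,0.85,0],"twist": [0,0,0]},{"translation": [1,0.9,0],"twist": [0,0,0]},{"translation": [1,0.9,0],"twist": [0,0,0]},{"translation": [1,0.9,0],"twist": [0,0,0]},{"translation": [1,0.9,0],"twist": [0,0,0]},{"translation": [1,0.9,0],"twist": [0,0,0]}]}}

```text
t: 3.15
ee_pos: [451.4, -316.8, 404.7]
orientation: [-2.566, -1.812, 0.0]
ft_force: [0.7, 0.2, 0.4]
width: 88.1
```

```bash
cat > look.py <<'E'
from h import *
from workcell import ctrl
import sys
c=ctrl.get_image('wrist');o=ctrl.get_obs();print(o['t'],o['ee_pos'].round(1),o['orientation'].round(3),o['ft_force'].round(2))
hsv=cv2.cvtColor(c['img'],cv2.COLOR_RGB2HSV)
T=np.linalg.inv(np.array(c['cam_to_world']));K=np.array(c['intrinsics'])
P=np.array([[float(sys.argv[1]),float(sys.argv[2]),105]])
q=cv2.projectPoints(P,cv2.Rodrigues(T[:3,:3])[0],T[:3,3],K,np.array(c['dist']))[0].ravel();print('pred px',q.round(0))
p=q.round().astype(int)
cv2.imwrite(sys.argv[3],c['img'][:,:,::-1])
try: print(hsv[p[1],p[0]])
except Exception as e: print(e)
E
python3 look.py 471.5 -293.5 pics/w2.png
```

```text
3.2 [ 451.5 -316.8  404.7] [-2.566 -1.812  0.   ] [ 0.69 -0.12 -0.06]
pred px [332. 191.]
[ 21 130 241]
```

View pics/w2.png

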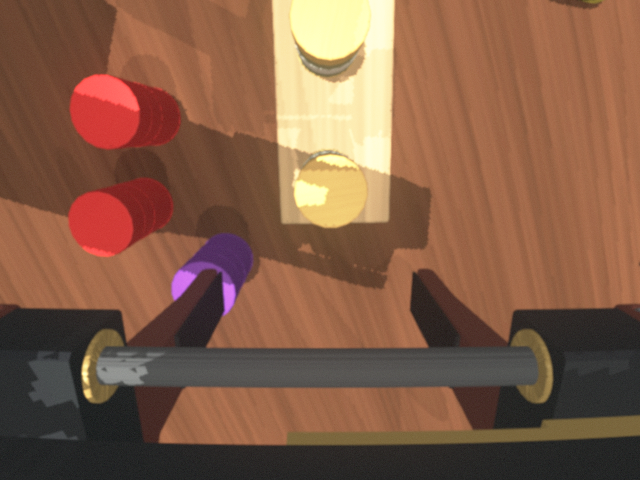

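The lid sits at (331,190) and I predicted (332,191), so the tin_A position is confirmed. Next I align, descend and grasp.

{"name": "send_rows", "arguments": {"commands": [{"translation": [0.05,0.05,-0.05],"twist": [0,0,0]},{"translation": [0.1,0.12,-0.2],"twist": [0,0,0]},{"translation": [0.15,0.18,-0.4],"twist": [0,0,0]},{"translation": [0.2,0.23,-0.6],"twist": [0,0,0]},{"translation": [0.2,0.23,-0.75],"twist": [0,0,0]},{"translation": [0.2,0.23,-0.83],"twist": [0,0,0]},{"translation": [0.2,0.23,-0.86],"twist": [0,0,0]},{"translation": [0.2,0.23,-0.87],"twist": [0,0,0]},{"translation": [0.2,0.23,-0.87],"twist": [0,0,0]},{"translation": [0.2,0.23,-0.87],"twist": [0,0,0]}]}}

```text
t: 4.2
ee_pos: [472.3, -293.4, 318.4]
orientation: [2.565, 1.813, 0.001]
ft_force: [-0.2, 0.1, 0.4]
width: 87.4
```

{"name": "send_rows", "arguments": {"commands": [{"translation": [0,0,-0.1],"twist": [0,0,0]},{"translation": [0,0,-0.25],"twist": [0,0,0]},{"translation": [0,0,-0.4],"twist": [0,0,0]},{"translation": [0,0,-0.55],"twist": [0,0,0]},{"translation": [0,0,-0.7],"twist": [0,0,0]},{"translation": [0,0,-0.8],"twist": [0,0,0]},{"translation": [0,0,-0.87],"twist": [0,0,0]},{"translation": [0,0,-0.9],"twist": [0,0,0]},{"translation": [0,0,-0.9],"twist": [0,0,0]},{"translation": [0,0,-0.9],"twist": [0,0,0]}]}}

```text
t: 5.2
ee_pos: [472.3, -293.3, 228.1]
orientation: [2.565, 1.813, 0.0]
ft_force: [-0.8, 0.1, -0.4]
width: 88.1
```

{"name": "send_rows", "arguments": {"commands": [{"translation": [0,0,0],"twist": [0,0,0]},{"translation": [0,0,0],"twist": [0,0,0]},{"translation": [0,0,0],"twist": [0,0,0]},{"translation": [0,0,0],"twist": [0,0,0]},{"translation": [0,0,0],"twist": [0,0,0]},{"translation": [0,0,0],"twist": [0,0,0]},{"translation": [0,0,0],"twist": [0,0,0]},{"translation": [0,0,0],"twist": [0,0,0]},{"translation": [0,0,0],"twist": [0,0,0]},{"translation": [0,0,0],"twist": [0,0,0]}], "grip": 1}}

```text
t: 6.2
ee_pos: [472.0, -293.1, 227.8]
orientation: [-2.565, -1.813, 0.0]
ft_force: [-3.0, 0.8, 5.7]
width: 55.7
```

{"name": "send_rows", "arguments": {"commands": [{"translation": [0,0,0.05],"twist": [0,0,0]},{"translation": [0,0,0.15],"twist": [0,0,0]},{"translation": [0,0,0.3],"twist": [0,0,0]},{"translation": [0,0,0.5],"twist": [0,0,0]},{"translation": [0,0,0.7],"twist": [0,0,0]},{"translation": [0,0,0.85],"twist": [0,0,0]},{"translation": [0,0,0.95],"twist": [0,0,0]},{"translation": [0,0,1],"twist": [0,0,0]},{"translation": [0,0,1],"twist": [0,0,0]},{"translation": [0,0,1],"twist": [0,0,0]}]}}

```text
t: 7.2
ee_pos: [471.9, -293.1, 327.3]
orientation: [-2.565, -1.813, 0.0]
ft_force: [-0.1, 0.7, -3.0]
width: 55.9
```

```bash
cat > heft.py <<'E'
from workcell import ctrl
import numpy as np
f=[]
for i in range(4):
    o=ctrl.get_obs();f.append(o['ft_force']);ctrl.get_image('side')
f=np.array(f);print(o['t'],o['ee_pos'].round(1),o['width'],'Fz',f[:,2].round(2),'mass g',-f[:,2].mean()/9.81*1000)
E
python3 heft.py
```

```text
7.35 [ 471.9 -293.1  326.9] 55.28833367603894 Fz [-3.03 -3.44 -2.69 -3.33] mass g 318.57091197390054
```

Tin A reads about 3.1 N (about 320 g), so it's probably light. I'll carry it high over the others to the far spot on the turntable, and compare it with the next one.

{"name": "send_rows", "arguments": {"commands": [{"translation": [0,0.02,0.1],"twist": [0,0,0]},{"translation": [0,0.07,0.25],"twist": [0,0,0]},{"translation": [0.02,0.15,0.4],"twist": [0,0,0]},{"translation": [0.04,0.25,0.5],"twist": [0,0,0]},{"translation": [0.06,0.37,0.55],"twist": [0,0,0]},{"translation": [0.08,0.5,0.55],"twist": [0,0,0]},{"translation": [0.1,0.63,0.55],"twist": [0,0,0]},{"translation": [0.12,0.76,0.55],"twist": [0,0,0]},{"translation": [0.14,0.88,0.55],"twist": [0,0,0]},{"translation": [0.16,1,0.55],"twist": [0,0,0]}]}}

```text
t: 8.4
ee_pos: [488.2, -192.0, 382.3]
orientation: [-2.564, -1.814, 0.001]
ft_force: [0.4, 1.3, -2.5]
width: 55.6
```

{"name": "send_rows", "arguments": {"commands": [{"translation": [0.02,0.1,0],"twist": [0,0,0]},{"translation": [0.04,0.2,0],"twist": [0,0,0]},{"translation": [0.06,0.3,0],"twist": [0,0,0]},{"translation": [0.08,0.4,0],"twist": [0,0,0]},{"translation": [0.1,0.5,0],"twist": [0,0,0]},{"translation": [0.12,0.6,0],"twist": [0,0,0]},{"translation": [0.14,0.7,0],"twist": [0,0,0]},{"translation": [0.16,0.8,0],"twist": [0,0,0]},{"translation": [0.18,0.9,0],"twist": [0,0,0]},{"translation": [0.2,1,0],"twist": [0,0,0]}]}}

```text
t: 9.4
ee_pos: [508.3, -92.4, 382.7]
orientation: [2.565, 1.814, -0.0]
ft_force: [0.1, 0.6, -2.5]
width: 56.0
```

{"name": "send_rows", "arguments": {"commands": [{"translation": [0.02,0.1,0],"twist": [0,0,0]},{"translation": [0.04,0.2,0],"twist": [0,0,0]},{"translation": [0.06,0.3,0],"twist": [0,0,0]},{"translation": [0.08,0.4,0],"twist": [0,0,0]},{"translation": [0.1,0.5,0],"twist": [0,0,0]},{"translation": [0.12,0.6,0],"twist": [0,0,0]},{"translation": [0.14,0.7,0],"twist": [0,0,0]},{"translation": [0.16,0.8,0],"twist": [0,0,0]},{"translation": [0.18,0.9,0],"twist": [0,0,0]},{"translation": [0.2,1,0],"twist": [0,0,0]}]}}

```text
t: 10.4
ee_pos: [528.3, 7.6, 382.7]
orientation: [-2.565, -1.814, -0.0]
ft_force: [-0.2, 0.6, -1.4]
width: 55.6
```

{"name": "send_rows", "arguments": {"commands": [{"translation": [0.02,0.1,0],"twist": [0,0,0]},{"translation": [0.04,0.2,0],"twist": [0,0,0]},{"translation": [0.06,0.3,0],"twist": [0,0,0]},{"translation": [0.08,0.4,0],"twist": [0,0,0]},{"translation": [0.1,0.5,0],"twist": [0,0,0]},{"translation": [0.12,0.6,0],"twist": [0,0,0]},{"translation": [0.14,0.7,0],"twist": [0,0,0]},{"translation": [0.16,0.8,0],"twist": [0,0,0]},{"translation": [0.18,0.9,0],"twist": [0,0,0]},{"translation": [0.2,1,0],"twist": [0,0,0]}]}}

```text
t: 11.4
ee_pos: [548.3, 107.6, 382.7]
orientation: [2.565, 1.814, 0.0]
ft_force: [0.3, 0.0, -2.3]
width: 55.9
```

{"name": "send_rows", "arguments": {"commands": [{"translation": [0.02,0.12,0],"twist": [0,0,0]},{"translation": [0.04,0.24,0],"twist": [0,0,0]},{"translation": [0.06,0.36,0],"twist": [0,0,0]},{"translation": [0.08,0.48,0],"twist": [0,0,0]},{"translation": [0.1,0.6,0],"twist": [0,0,0]},{"translation": [0.12,0.72,0],"twist": [0,0,0]},{"translation": [0.12,0.82,0],"twist": [0,0,0]},{"translation": [0.12,0.9,0],"twist": [0,0,0]},{"translation": [0.12,0.96,0],"twist": [0,0,0]},{"translation": [0.12,1,0],"twist": [0,0,0]}]}}

```text
t: 12.4
ee_pos: [560.0, 207.3, 382.6]
orientation: [-2.565, -1.814, 0.0]
ft_force: [0.8, -0.8, -2.2]
width: 55.7
```

Fz of about −2.2 N confirms it's light. Now lower it to TCP z ≈ 234.

{"name": "send_rows", "arguments": {"commands": [{"translation": [0,0.05,-0.05],"twist": [0,0,0]},{"translation": [0,0.1,-0.15],"twist": [0,0,0]},{"translation": [0,0.13,-0.28],"twist": [0,0,0]},{"translation": [0,0.15,-0.42],"twist": [0,0,0]},{"translation": [0,0.15,-0.56],"twist": [0,0,0]},{"translation": [0,0.15,-0.7],"twist": [0,0,0]},{"translation": [0,0.15,-0.81],"twist": [0,0,0]},{"translation": [0,0.15,-0.9],"twist": [0,0,0]},{"translation": [0,0.15,-0.96],"twist": [0,0,0]},{"translation": [0,0.15,-1],"twist": [0,0,0]}]}}

```text
t: 13.4
ee_pos: [560.2, 221.7, 282.2]
orientation: [-2.565, -1.813, 0.0]
ft_force: [-0.2, 0.9, -3.0]
width: 55.8
```

{"name": "send_rows", "arguments": {"commands": [{"translation": [0,0,-0.05],"twist": [0,0,0]},{"translation": [0,0,-0.12],"twist": [0,0,0]},{"translation": [0,0,-0.2],"twist": [0,0,0]},{"translation": [0,0,-0.28],"twist": [0,0,0]},{"translation": [0,0,-0.35],"twist": [0,0,0]},{"translation": [0,0,-0.4],"twist": [0,0,0]},{"translation": [0,0,-0.44],"twist": [0,0,0]},{"translation": [0,0,-0.46],"twist": [0,0,0]},{"translation": [0,0,-0.475],"twist": [0,0,0]},{"translation": [0,0,-0.475],"twist": [0,0,0]}]}}

```text
t: 14.4
ee_pos: [560.1, 221.8, 235.2]
orientation: [2.565, 1.814, 0.0]
ft_force: [-0.2, 0.6, -1.8]
width: 55.7
```

{"name": "send_rows", "arguments": {"commands": [{"translation": [0,0,-0.005],"twist": [0,0,0]},{"translation": [0,0,-0.01],"twist": [0,0,0]},{"translation": [0,0,-0.015],"twist": [0,0,0]},{"translation": [0,0,-0.02],"twist": [0,0,0]},{"translation": [0,0,-0.022],"twist": [0,0,0]},{"translation": [0,0,-0.025],"twist": [0,0,0]},{"translation": [0,0,-0.025],"twist": [0,0,0]},{"translation": [0,0,-0.025],"twist": [0,0,0]},{"translation": [0,0,-0.025],"twist": [0,0,0]},{"translation": [0,0,-0.025],"twist": [0,0,0]}]}}

```text
t: 15.4
ee_pos: [560.1, 221.8, 232.8]
orientation: [-2.565, -1.814, -0.0]
ft_force: [-0.5, -0.3, 0.6]
width: 55.6
```

Contact: the weight has come off the gripper. Release and rise (next target is tin C at about (546.5,−84.5)).

{"name": "send_rows", "arguments": {"commands": [{"translation": [0,0,0],"twist": [0,0,0]},{"translation": [0,0,0],"twist": [0,0,0]},{"translation": [0,0,0],"twist": [0,0,0]},{"translation": [0,0,0],"twist": [0,0,0]},{"translation": [0,0,0],"twist": [0,0,0]},{"translation": [0,0,0.02],"twist": [0,0,0]},{"translation": [0,0,0.06],"twist": [0,0,0]},{"translation": [0,0,0.14],"twist": [0,0,0]},{"translation": [0,0,0.25],"twist": [0,0,0]},{"translation": [0,0,0.38],"twist": [0,0,0]}], "grip": -1}}

```text
t: 16.4
ee_pos: [560.1, 221.8, 271.7]
orientation: [2.565, 1.814, 0.0]
ft_force: [0.8, -0.9, 0.5]
width: 87.5
```

{"name": "send_rows", "arguments": {"commands": [{"translation": [0,0,0.15],"twist": [0,0,0]},{"translation": [0,0,0.3],"twist": [0,0,0]},{"translation": [0,0,0.45],"twist": [0,0,0]},{"translation": [0,-0.05,0.6],"twist": [0,0,0]},{"translation": [0,-0.12,0.72],"twist": [0,0,0]},{"translation": [0,-0.22,0.8],"twist": [0,0,0]},{"translation": [0,-0.35,0.85],"twist": [0,0,0]},{"translation": [0,-0.55,0.85],"twist": [0,0,0]},{"translation": [0,-0.75,0.85],"twist": [0,0,0]},{"translation": [0,-1,0.85],"twist": [0,0,0]}]}}

```text
t: 17.4
ee_pos: [559.8, 120.3, 355.4]
orientation: [-2.565, -1.813, 0.001]
ft_force: [-0.3, 0.1, 0.5]
width: 87.8
```

{"name": "send_rows", "arguments": {"commands": [{"translation": [0,-0.2,0],"twist": [0,0,0]},{"translation": [-0.02,-0.4,0],"twist": [0,0,0]},{"translation": [-0.04,-0.6,0],"twist": [0,0,0]},{"translation": [-0.06,-0.8,0],"twist": [0,0,0]},{"translation": [-0.07,-0.9,0],"twist": [0,0,0]},{"translation": [-0.08,-1,0],"twist": [0,0,0]},{"translation": [-0.08,-1,0],"twist": [0,0,0]},{"translation": [-0.08,-1,0],"twist": [0,0,0]},{"translation": [-0.08,-1,0],"twist": [0,0,0]},{"translation": [-0.08,-1,0],"twist": [0,0,0]}]}}

```text
t: 18.4
ee_pos: [552.2, 22.4, 355.7]
orientation: [-2.564, -1.815, -0.0]
ft_force: [-1.1, -0.1, 0.2]
width: 87.8
```

```bash
python3 - <<'E'
from h import *
from workcell import ctrl
o=ctrl.get_obs();print(o['t'],o['ee_pos'].round(1),o['ft_force'].round(2),o['width'])
c=ctrl.get_image('side');cv2.imwrite('pics/side2.png',c['img'][:,:,::-1])
E
```

```text
18.4 [552.2  22.4 355.7] [-1.09 -0.12  0.17] 87.77103728498413
```

View pics/side2.png

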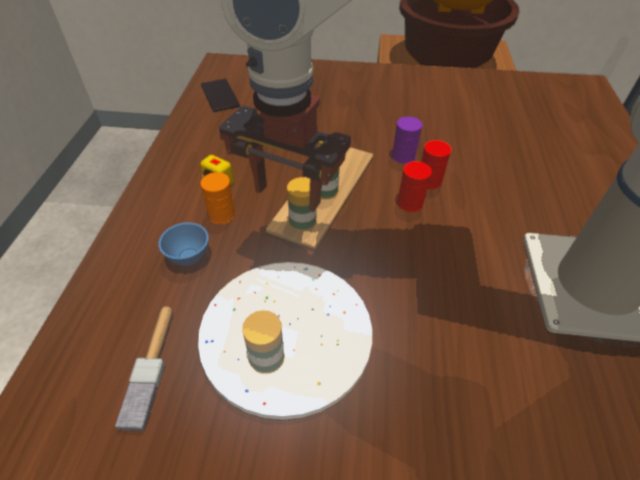

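The first tin stands upright on the turntable at (264,340), well inside the edge, and nothing else has moved. On to tin C.

{"name": "send_rows", "arguments": {"commands": [{"translation": [0,-0.08,0],"twist": [0,0,0]},{"translation": [0,-0.2,0],"twist": [0,0,0]},{"translation": [-0.02,-0.36,0],"twist": [0,0,0]},{"translation": [-0.04,-0.54,0],"twist": [0,0,0]},{"translation": [-0.06,-0.72,0],"twist": [0,0,0]},{"translation": [-0.06,-0.86,-0.06],"twist": [0,0,0]},{"translation": [-0.06,-0.95,-0.15],"twist": [0,0,0]},{"translation": [-0.06,-1,-0.25],"twist": [0,0,0]},{"translation": [-0.06,-1,-0.35],"twist": [0,0,0]},{"translation": [-0.06,-1,-0.4],"twist": [0,0,0]}]}}

```text
t: 19.45
ee_pos: [545.7, -77.9, 314.0]
orientation: [-2.564, -1.813, 0.002]
ft_force: [-0.4, 0.7, 0.2]
width: 88.0
```

{"name": "send_rows", "arguments": {"commands": [{"translation": [0,-0.04,0],"twist": [0,0,0]},{"translation": [0,-0.07,-0.06],"twist": [0,0,0]},{"translation": [0,-0.07,-0.18],"twist": [0,0,0]},{"translation": [0,-0.07,-0.32],"twist": [0,0,0]},{"translation": [0,-0.07,-0.46],"twist": [0,0,0]},{"translation": [0,-0.07,-0.6],"twist": [0,0,0]},{"translation": [0,-0.07,-0.73],"twist": [0,0,0]},{"translation": [0,-0.07,-0.82],"twist": [0,0,0]},{"translation": [0,-0.07,-0.88],"twist": [0,0,0]},{"translation": [0,-0.07,-0.88],"twist": [0,0,0]}]}}

```text
t: 20.45
ee_pos: [545.9, -85.1, 226.8]
orientation: [-2.564, -1.813, 0.002]
ft_force: [0.3, 0.4, -0.0]
width: 87.7
```

{"name": "send_rows", "arguments": {"commands": [{"translation": [0,0,0],"twist": [0,0,0]},{"translation": [0,0,0],"twist": [0,0,0]},{"translation": [0,0,0],"twist": [0,0,0]},{"translation": [0,0,0],"twist": [0,0,0]},{"translation": [0,0,0],"twist": [0,0,0]},{"translation": [0,0,0],"twist": [0,0,0]},{"translation": [0,0,0],"twist": [0,0,0]},{"translation": [0,0,0],"twist": [0,0,0]},{"translation": [0,0,0],"twist": [0,0,0]},{"translation": [0,0,0],"twist": [0,0,0]}], "grip": 1}}

```text
t: 21.45
ee_pos: [546.1, -85.2, 228.0]
orientation: [-2.565, -1.814, -0.0]
ft_force: [-2.1, 1.2, 5.7]
width: 56.1
```

{"name": "send_rows", "arguments": {"commands": [{"translation": [0,0,0.05],"twist": [0,0,0]},{"translation": [0,0,0.15],"twist": [0,0,0]},{"translation": [0,0,0.3],"twist": [0,0,0]},{"translation": [0,0,0.5],"twist": [0,0,0]},{"translation": [0,0,0.7],"twist": [0,0,0]},{"translation": [0,0,0.85],"twist": [0,0,0]},{"translation": [0,0,0.95],"twist": [0,0,0]},{"translation": [0,0,1],"twist": [0,0,0]},{"translation": [0,0,1],"twist": [0,0,0]},{"translation": [0,0,1],"twist": [0,0,0]}]}}

```text
t: 22.45
ee_pos: [545.9, -85.2, 327.3]
orientation: [-2.565, -1.813, 0.001]
ft_force: [-0.5, 0.7, -1.7]
width: 55.5
```

```bash
python3 heft.py
```

```text
22.6 [545.9 -85.2 326.9] 55.803693317852236 Fz [-1.74 -2.52 -2.57 -2.17] mass g 229.42068576995766
```

About 230 g, so tin C is also light and tin B should be the heavy one. Carry C to (525,118) on the turntable.

{"name": "send_rows", "arguments": {"commands": [{"translation": [0,0.04,0],"twist": [0,0,0]},{"translation": [-0.02,0.11,0],"twist": [0,0,0]},{"translation": [-0.03,0.2,0],"twist": [0,0,0]},{"translation": [-0.04,0.31,0],"twist": [0,0,0]},{"translation": [-0.05,0.42,0],"twist": [0,0,0]},{"translation": [-0.06,0.53,0],"twist": [0,0,0]},{"translation": [-0.07,0.65,0],"twist": [0,0,0]},{"translation": [-0.08,0.77,0],"twist": [0,0,0]},{"translation": [-0.09,0.88,0],"twist": [0,0,0]},{"translation": [-0.1,1,0],"twist": [0,0,0]}]}}

```text
t: 23.65
ee_pos: [536.0, 15.8, 327.7]
orientation: [2.565, 1.814, 0.0]
ft_force: [-0.7, 1.2, -1.6]
width: 55.7
```

{"name": "send_rows", "arguments": {"commands": [{"translation": [-0.02,0.13,0],"twist": [0,0,0]},{"translation": [-0.04,0.26,0],"twist": [0,0,0]},{"translation": [-0.06,0.39,0],"twist": [0,0,0]},{"translation": [-0.08,0.52,0],"twist": [0,0,0]},{"translation": [-0.1,0.65,0],"twist": [0,0,0]},{"translation": [-0.11,0.76,0],"twist": [0,0,0]},{"translation": [-0.11,0.86,0],"twist": [0,0,0]},{"translation": [-0.11,0.94,-0.03],"twist": [0,0,0]},{"translation": [-0.11,1,-0.08],"twist": [0,0,0]},{"translation": [-0.11,1,-0.15],"twist": [0,0,0]}]}}

```text
t: 24.65
ee_pos: [525.2, 115.4, 312.3]
orientation: [2.564, 1.814, 0.001]
ft_force: [-0.1, -0.7, -2.3]
width: 55.8
```

{"name": "send_rows", "arguments": {"commands": [{"translation": [0,0.02,-0.1],"twist": [0,0,0]},{"translation": [0,0.03,-0.22],"twist": [0,0,0]},{"translation": [0,0.03,-0.35],"twist": [0,0,0]},{"translation": [0,0.03,-0.47],"twist": [0,0,0]},{"translation": [0,0.03,-0.58],"twist": [0,0,0]},{"translation": [0,0.03,-0.67],"twist": [0,0,0]},{"translation": [0,0.03,-0.72],"twist": [0,0,0]},{"translation": [0,0.03,-0.75],"twist": [0,0,0]},{"translation": [0,0.03,-0.765],"twist": [0,0,0]},{"translation": [0,0.03,-0.765],"twist": [0,0,0]}]}}

```text
t: 25.65
ee_pos: [525.2, 117.8, 236.3]
orientation: [2.565, 1.814, 0.0]
ft_force: [0.9, 0.3, -2.0]
width: 55.5
```

{"name": "send_rows", "arguments": {"commands": [{"translation": [0,0,-0.005],"twist": [0,0,0]},{"translation": [0,0,-0.01],"twist": [0,0,0]},{"translation": [0,0,-0.015],"twist": [0,0,0]},{"translation": [0,0,-0.02],"twist": [0,0,0]},{"translation": [0,0,-0.025],"twist": [0,0,0]},{"translation": [0,0,-0.03],"twist": [0,0,0]},{"translation": [0,0,-0.035],"twist": [0,0,0]},{"translation": [0,0,-0.035],"twist": [0,0,0]},{"translation": [0,0,-0.035],"twist": [0,0,0]},{"translation": [0,0,-0.035],"twist": [0,0,0]}]}}

```text
t: 26.65
ee_pos: [525.1, 117.8, 233.0]
orientation: [2.565, 1.814, 0.0]
ft_force: [-3.2, 0.1, 5.1]
width: 56.2
```

Contact (+5 N). Release, rise, and go towards tin B at (510.5,−180).

{"name": "send_rows", "arguments": {"commands": [{"translation": [0,0,0],"twist": [0,0,0]},{"translation": [0,0,0],"twist": [0,0,0]},{"translation": [0,0,0],"twist": [0,0,0]},{"translation": [0,0,0],"twist": [0,0,0]},{"translation": [0,0,0],"twist": [0,0,0]},{"translation": [0,0,0.02],"twist": [0,0,0]},{"translation": [0,0,0.06],"twist": [0,0,0]},{"translation": [0,0,0.14],"twist": [0,0,0]},{"translation": [0,0,0.25],"twist": [0,0,0]},{"translation": [0,0,0.38],"twist": [0,0,0]}], "grip": -1}}

```text
t: 27.65
ee_pos: [525.1, 117.8, 271.7]
orientation: [-2.565, -1.814, 0.0]
ft_force: [0.6, -0.6, -0.2]
width: 87.9
```

{"name": "send_rows", "arguments": {"commands": [{"translation": [0,0,0.15],"twist": [0,0,0]},{"translation": [0,0,0.3],"twist": [0,0,0]},{"translation": [0,0,0.45],"twist": [0,0,0]},{"translation": [0,-0.05,0.6],"twist": [0,0,0]},{"translation": [0,-0.12,0.72],"twist": [0,0,0]},{"translation": [0,-0.22,0.8],"twist": [0,0,0]},{"translation": [0,-0.35,0.85],"twist": [0,0,0]},{"translation": [0,-0.55,0.85],"twist": [0,0,0]},{"translation": [0,-0.75,0.85],"twist": [0,0,0]},{"translation": [0,-1,0.85],"twist": [0,0,0]}]}}

```text
t: 28.65
ee_pos: [524.8, 16.5, 355.5]
orientation: [-2.565, -1.814, 0.001]
ft_force: [-0.5, 0.3, 0.0]
width: 88.0
```

{"name": "send_rows", "arguments": {"commands": [{"translation": [-0.01,-0.15,0],"twist": [0,0,0]},{"translation": [-0.02,-0.3,0],"twist": [0,0,0]},{"translation": [-0.03,-0.42,0],"twist": [0,0,0]},{"translation": [-0.04,-0.53,0],"twist": [0,0,0]},{"translation": [-0.05,-0.62,0],"twist": [0,0,0]},{"translation": [-0.06,-0.7,0],"twist": [0,0,0]},{"translation": [-0.07,-0.77,0],"twist": [0,0,0]},{"translation": [-0.08,-0.84,0],"twist": [0,0,0]},{"translation": [-0.09,-0.92,0],"twist": [0,0,0]},{"translation": [-0.1,-1,0],"twist": [0,0,0]}]}}

```text
t: 29.65
ee_pos: [515.0, -82.7, 355.7]
orientation: [-2.565, -1.814, -0.0]
ft_force: [-0.1, -0.3, -0.7]
width: 87.8
```

```bash
python3 look.py 510.5 -180 pics/w3.png
```

```text
29.7 [514.9 -83.5 355.7] [ 2.565  1.813 -0.   ] [ 0.3  -0.26 -0.52]
pred px [356. 373.]
[15 40 64]
```

View pics/w3.png

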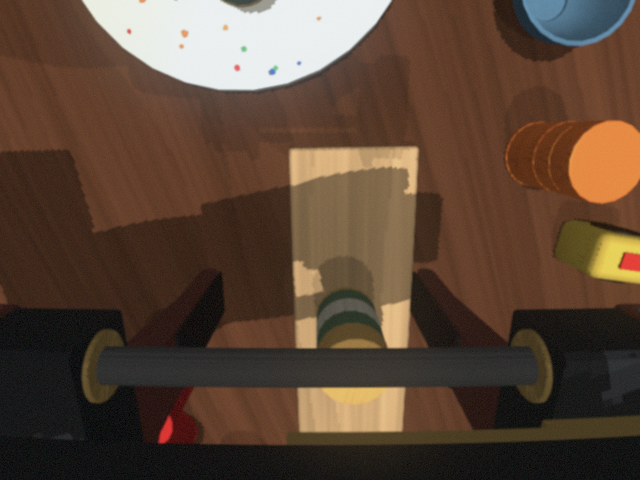

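The remaining tin's lid is at about (353,370) and I predicted (356,373), so B's position holds. The placed tin can just be seen at the top, on the turntable. Move over, descend, grip and heft.

{"name": "send_rows", "arguments": {"commands": [{"translation": [0,-0.08,0],"twist": [0,0,0]},{"translation": [0,-0.2,0],"twist": [0,0,0]},{"translation": [-0.02,-0.36,0],"twist": [0,0,0]},{"translation": [-0.04,-0.54,0],"twist": [0,0,0]},{"translation": [-0.05,-0.72,0],"twist": [0,0,0]},{"translation": [-0.05,-0.86,-0.06],"twist": [0,0,0]},{"translation": [-0.05,-0.94,-0.15],"twist": [0,0,0]},{"translation": [-0.05,-0.97,-0.25],"twist": [0,0,0]},{"translation": [-0.05,-0.97,-0.35],"twist": [0,0,0]},{"translation": [-0.05,-0.97,-0.4],"twist": [0,0,0]}]}}

```text
t: 30.7
ee_pos: [509.7, -178.7, 314.0]
orientation: [-2.563, -1.813, 0.002]
ft_force: [-0.6, 0.5, -0.2]
width: 87.6
```

{"name": "send_rows", "arguments": {"commands": [{"translation": [0,0,0],"twist": [0,0,0]},{"translation": [0,0,-0.06],"twist": [0,0,0]},{"translation": [0,0,-0.18],"twist": [0,0,0]},{"translation": [0,0,-0.32],"twist": [0,0,0]},{"translation": [0,0,-0.46],"twist": [0,0,0]},{"translation": [0,0,-0.6],"twist": [0,0,0]},{"translation": [0,0,-0.73],"twist": [0,0,0]},{"translation": [0,0,-0.82],"twist": [0,0,0]},{"translation": [0,0,-0.88],"twist": [0,0,0]},{"translation": [0,0,-0.88],"twist": [0,0,0]}]}}

```text
t: 31.7
ee_pos: [509.9, -179.1, 226.8]
orientation: [-2.564, -1.813, 0.001]
ft_force: [0.7, -0.3, 0.2]
width: 87.7
```

{"name": "send_rows", "arguments": {"commands": [{"translation": [0,0,0],"twist": [0,0,0]},{"translation": [0,0,0],"twist": [0,0,0]},{"translation": [0,0,0],"twist": [0,0,0]},{"translation": [0,0,0],"twist": [0,0,0]},{"translation": [0,0,0],"twist": [0,0,0]},{"translation": [0,0,0],"twist": [0,0,0]},{"translation": [0,0,0],"twist": [0,0,0]},{"translation": [0,0,0],"twist": [0,0,0]},{"translation": [0,0,0],"twist": [0,0,0]},{"translation": [0,0,0],"twist": [0,0,0]}], "grip": 1}}

```text
t: 32.7
ee_pos: [510.0, -179.1, 228.0]
orientation: [-2.565, -1.813, 0.0]
ft_force: [-2.2, -0.5, 5.7]
width: 55.8
```

{"name": "send_rows", "arguments": {"commands": [{"translation": [0,0,0.05],"twist": [0,0,0]},{"translation": [0,0,0.15],"twist": [0,0,0]},{"translation": [0,0,0.28],"twist": [0,0,0]},{"translation": [0,0,0.42],"twist": [0,0,0]},{"translation": [0,0,0.56],"twist": [0,0,0]},{"translation": [0,0,0.7],"twist": [0,0,0]},{"translation": [0,0,0.82],"twist": [0,0,0]},{"translation": [0,0,0.92],"twist": [0,0,0]},{"translation": [0,0,1],"twist": [0,0,0]},{"translation": [0,0,1],"twist": [0,0,0]}]}}

```text
t: 33.7
ee_pos: [510.4, -179.3, 328.9]
orientation: [2.564, 1.813, 0.002]
ft_force: [0.2, -0.7, -5.0]
width: 55.7
```

```bash
python3 heft.py
```

```text
33.85 [ 509.9 -179.1  327.2] 55.77498902681428 Fz [-5.03 -6.43 -6.1  -6.46] mass g 612.09443284333
```

Tin B reads about 6 N (about 600 g), so it's clearly the heavy one. Raise it 60 mm more (underside at about 17 cm) and hold still.

{"name": "send_rows", "arguments": {"commands": [{"translation": [0,0,0.04],"twist": [0,0,0]},{"translation": [0,0,0.12],"twist": [0,0,0]},{"translation": [0,0,0.24],"twist": [0,0,0]},{"translation": [0,0,0.36],"twist": [0,0,0]},{"translation": [0,0,0.47],"twist": [0,0,0]},{"translation": [0,0,0.55],"twist": [0,0,0]},{"translation": [0,0,0.6],"twist": [0,0,0]},{"translation": [0,0,0.6],"twist": [0,0,0]},{"translation": [0,0,0.6],"twist": [0,0,0]},{"translation": [0,0,0.6],"twist": [0,0,0]}]}}

```text
t: 34.9
ee_pos: [509.9, -179.1, 387.1]
orientation: [-2.564, -1.813, 0.001]
ft_force: [0.4, 0.5, -6.1]
width: 55.7
```

{"name": "send_rows", "arguments": {"commands": [{"translation": [0,0,0],"twist": [0,0,0]},{"translation": [0,0,0],"twist": [0,0,0]},{"translation": [0,0,0],"twist": [0,0,0]},{"translation": [0,0,0],"twist": [0,0,0]},{"translation": [0,0,0],"twist": [0,0,0]},{"translation": [0,0,0],"twist": [0,0,0]},{"translation": [0,0,0],"twist": [0,0,0]},{"translation": [0,0,0],"twist": [0,0,0]},{"translation": [0,0,0],"twist": [0,0,0]},{"translation": [0,0,0],"twist": [0,0,0]}]}}

```text
t: 35.9
ee_pos: [510.1, -179.2, 387.7]
orientation: [-2.565, -1.814, 0.0]
ft_force: [-0.3, -0.2, -6.4]
width: 55.5
```

```bash
python3 heft.py; python3 - <<'E'
from h import *
from workcell import ctrl
a=ctrl.get_image('scene')['img'];b=ctrl.get_image('side')['img']
o=ctrl.get_obs();print(o['ee_pos'],abs(o['qvel']).max())
im=cv2.vconcat([cv2.resize(x,(400,300),interpolation=cv2.INTER_AREA) for x in(a,b)])
cv2.imwrite('pics/end.png',im[:,:,::-1])
E
```

```text
36.05 [ 510.1 -179.2  387.7] 55.98103893550504 Fz [-6.44 -5.64 -5.2  -5.45] mass g 579.3172733295511
[ 510.10732133 -179.20196912  387.67008485] 0.0021581711427093903
```

View pics/end.png

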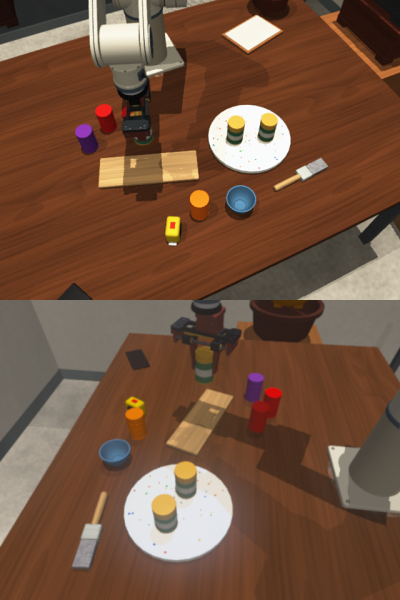

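Both views show two upright tins well inside the turntable: (236,128) and (268,126) in the scene view, (185,478) and (164,512) in the side view. The third hangs upright in the gripper at (204,365) in the side view, and the pot, tape measure, brush and look-alikes are where they were. Handing in.

```bash
python3 -c "
from workcell import ctrl
print(ctrl.close_job())"
```

```text
the job is handed in; nothing more can be done
None
```

The job is done and handed in at about 36 s of the 72 s allowed. I hefted all three tins. The middle one on the plank is the heaviest.

| Tin's place on the plank | Weight by feel | Where it is now |
|---|---|---|
| Robot's right end | about 320 g settled after lifting, 140–310 g in the carry readings | on the turntable at about (560, 222) mm |
| Nearest the turntable | about 230 g | on the turntable at about (525, 118) mm |
| Middle | about 580–610 g | held in the gripper |

- **Last checks:** Both camera views show the two lighter tins upright and well inside the turntable's edge. The heavy tin is held upright and still, with its underside about 17 cm above the counter by my calculation. The pot, tape measure, brush and coloured look-alikes look unmoved.
- **What disagreed:** The first tin's settled reading was a little over the stated 290 g limit. The force readings vary by several tenths of a newton, and the heavy tin read about twice as much, so the choice is clear.
- **Other:** One move was refused because it lacked a required value. The arm did not move, and I resent it. The side-view fits of two lids were up to 9 mm off, so I used the scene-view positions, checked with the wrist camera for all but the tin nearest the turntable.

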